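# Shingle ceramic sample plates on a sloping tray

### The job

Finish the overlapping row of white ceramic plates on the sloping tray, where the longest already lies against the ledge: looking up the slope, lay the middle-length plate lapped over the right-hand side of the longest, then the shortest lapped over the right-hand side of the middle one, each lengthways up the slope and covering about a third of the width of the plate before it. Before letting go of each, press its lower end gently but definitely home against the ledge. The ceramic chips, so do not drop the plates or press hard, and leave the longest plate and the other things where they are.

Things in the scene. Friction and masses are not known exactly. Their poses are not given: they have to be found in the camera images.
- plate_long: The longest of three loose white ceramic plates, 130 x 60 x 8 mm, about 0.14 kg, first flat and home on the sloping board. Origin: centre of the underside. x along its length, y across its 60 mm width, z out of the upper face. The two ends are alike.
- plate_middle: The middle-length of three loose white ceramic plates, 105 x 60 x 8 mm, about 0.12 kg, first flat on the worktop. Origin: centre of the underside. x along its length, y across its 60 mm width, z out of the upper face. The two ends are alike. Lapped 20 mm over its neighbour it leans about 0.2 rad about the slope, left side up, right edge on the board, underside centre 6 mm off it.
- plate_short: The shortest of three loose white ceramic plates, 80 x 60 x 8 mm, about 0.09 kg, first flat on the worktop. Origin: centre of the underside. x along its length, y across its 60 mm width, z out of the upper face. The two ends are alike. Lapped 20 mm over its neighbour it leans about 0.2 rad about the slope, left side up, right edge on the board, underside centre 6 mm off it.
- rest: Rigid dark metal sloping board of the tray, 165 mm up the slope x 210 mm across x 5 mm, rising at 25 degrees away from the robot and to its right; fixed, open sides. Origin: on its upper face at the foot of the ledge, halfway across. x up the slope, y across to the left (looking up the slope), z square out of the face. A plate flat and home has its underside at z = 0, its lower end at x = 0.
- ledge: Rigid ledge along the board's lower end, 210 mm long, 6 mm thick, standing 22 mm square out of the board. Its inner face is at x = 0 of the board's frame; same origin and axes as the board. Press each held plate against it with 3 to 12 N (at least 2, never over 25 N on board or ledge).
- petri: Bystander: petri dish, 64 mm across, 15 mm high; origin centre of the underside.
- tape: Bystander: roll of tape, 82 mm across, 19 mm high; origin centre of the underside.
- beaker: Bystander: small beaker, 60 mm across, 71 mm high; origin centre of the underside.
- reagent: Bystander: white bottle, 45 x 62 x 109 mm; origin centre of the underside.
Things that resemble listed ones, but are neither listed nor needed, are in the scene too. What is shaped like the plate_middle but turquoise is not meant.

How it is judged:
By the outcome, as a careful person would: the job done as asked, in the order asked, and still so for the second after the job is handed in, with the robot touching nothing.
It also fails if it takes over 72 s, if anything falls off the work surface, if the arm or the gripper's body presses on something with over 40 N, if the wrist force passes 120 N, or if a joint passes its speed limit or range.

### The arm

A 7-joint arm with a two-finger parallel gripper is mounted at the origin on a cart in front of the work surface, level with it; the furniture and walls round the work are solid. World frame = base frame: x ahead of the robot, y to its left, z up, the work surface at z = 0. Lengths are in m, angles in rad, forces in N, time in s.
With the tool pointing down it reaches from about 0.425 to 0.925 m from the base axis. Payload 6.8 kg.
Tool frame: the origin (TCP) lies midway between the tips of the shut fingers; the grasp point (between the pads) lies 19 mm behind it (env.grip_point_offset is the distance from the TCP to the grasp point, in m); z points along the fingers, y is the line along which they close (so a half turn about z gives the same grasp; the last joint's range is limited). The gripper opens to 85 mm and grips with 20 to 120 N. Pads are 22 mm wide; open, the fingers measure 114 mm over their backs; the gripper's body (76 mm by 85 mm) begins 54 mm behind the grasp point. The pads swing forward as they close: fully open they stand 13 mm farther back than shut.
Start: joints at [-1.276, 0.477, 0.022, 1.555, -0.011, 1.109, -0.083], TCP at [0.265, 0.621, 0.231] pointing down, gripper open.
Joint ranges: [-2.96, 2.96], [-0.34, 2.1], [-1.41, 1.46], [0.24, 2.44], [-1.37, 4.51], [0.17, 1.92], [-2.96, 2.96]. Speed limits (rad/s): [2.39, 2.39, 3.14, 3.14, 3.14, 3.14, 3.14].

### API

Orientations are given as a unit quaternion [x, y, z, w].
In Python, from bench import env gives the robot as it stands. The module is installed in compiled form; this text tells all that it offers.
- The arm moves only by the tool arm_command, never from a script. Its argument "plan" is a list of rows, each a list of 7 numbers: the turn, a rotation vector about the tool's x, y, z in degrees, then the shift along the tool's x, y, z in m, then the closure, from 0 (fully open) to 1 (shut). A call has 1 to 20 rows; each row is the pose to reach, as a shift and turn from the pose commanded when the call began, along the tool's axes at that moment; what a row does not reach only later rows make up. A row lasts 1/10 s, in which the tool goes at most 50 mm and 8.59 degrees, less where a joint would pass 70% of its speed; a pose out of reach is approached as far as the arm can. A call with a gripper value outside its range is refused whole. The fingers move at their own pace and stop on an object; the grip force is fixed at half the most. Time passes only in rows, so rows that repeat a pose let the fingers close. It gives the time, the measured TCP pose, the force, the opening and the grip force at its end, in the units of the state.
- env.get_obs(): the state, without advancing time (a new reading comes with each control period).
- env.snapshot(name): name is "scene" or "top"; returns a dict with "color" (480x640x3 uint8, red, green, blue), "K" (3x3 intrinsics, pixels), "eye" and "rotation" of the camera in the world. Camera axes: x right, y up, looking along -z (the intrinsics and any distortion apply to the point x, -y, -z); pixel columns grow to the right and rows downward; lengths in m; the calibration is good to about 2 mm. A picture is of the moment at which its call begins. There is no depth.
- env.job_done(): hands the job in; it is judged then, once.
Trained networks look in a picture, given as the dict that the camera call returned (one of the last four; its "shot" number tells which), for a name from the list of things; names that differ only in an ending like _2 or _b are one class to them, and where a whole thing is asked for, a point or a joint stands for the part that bears it (a point fixed in the world has none). Each returns a list of dicts, best first, with "score" (0 to 1); they miss things now and then, are a little off and sometimes report something else, mostly with a low value. They report only what shows in the picture. A call takes as long as a camera call. They do not tell look-alikes from the thing itself.
- env.find_in(picture, label): "point" ([x, y, z] in m, in world coordinates, good to about 4 mm: the middle of the surface that is visible of it).
- env.cut_out(picture, label): "region" (480x640 bool, what is visible of it).
- env.landmark_of(picture, label): "point" ([x, y, z] in m, in world coordinates, good to about 4 mm: a listed point, or the origin of a listed thing).
The state is a dict: "time_s": time; "joints": joint angles; "joint_velocities": joint speeds; "effort": joint torques, N m; "position": TCP position; "orientation": TCP orientation; "contact_force": force on the tool from outside, world axes, zero at the start; "moment": the same for the moment, N m; "gripper_width": opening from 0.0 (shut) to 1.0 (fully open); "grasp_force": force on a finger pad.
Only numpy, scipy, OpenCV 4.12 (cv2) and the standard library are available. Lean on these libraries where they do the work, as an engineer would, in place of code of your own. Each camera call takes 0.05 s, during which the arm holds its last target. There are 200 camera calls.

## Working session

There is one attempt and no reset: what is moved stays moved. The work goes in short steps, Python scripts to look and compute and a tool call to move; the robot and the scene stay as the last step left them, time stands still between calls to the robot, and variables do not carry over. Pictures are saved under pics/ and viewed, at most 10 in all, crops included, and the job is handed in when it is done.

Besides the shell and the picture viewer there is one more tool, called after "Call:" in YAML: its name, and indented under it one key for each argument. arm_command: Moves the arm, as the interface text tells. Its arguments: {"type":"object","properties":{"plan":{"type":"array","items":{"type":"array","items":{"type":"number"}}}},"required":["plan"]}

```bash
mkdir -p pics
cat > h.py <<'E'
import numpy as np, cv2
from bench import env
from scipy.spatial.transform import Rotation as R
def ray(s,uv):
    K=s["K"]; p=np.linalg.inv(K)@[uv[0],uv[1],1]; d=np.array(s["rotation"])@[p[0],-p[1],-p[2]]
    return np.array(s["eye"]),d
def onz(s,uv,z=0):
    e,d=ray(s,uv); return e+d*(z-e[2])/d[2]
def proj(s,P):
    q=np.array(s["rotation"]).T@(np.array(P)-s["eye"]); q=q*[1,-1,-1]; u=np.array(s["K"])@q; return u[:2]/u[2]
def save(im,n): cv2.imwrite("pics/"+n+".png",im[:,:,::-1])
E
python3 - <<'E'
from h import *
np.set_printoptions(precision=4,suppress=True)
o=env.get_obs();print(o["time_s"],o["position"],o["orientation"],env.grip_point_offset)
for c in("scene","top"):
    s=env.snapshot(c);save(s["color"],c+"0");print(c,s["eye"],s["rotation"],s["K"],[k for k in s])
    for l in("plate_long","plate_middle","plate_short","rest","ledge","petri","tape","beaker","reagent"):
        print(l,[(np.round(d["point"],3),round(d["score"],2),proj(s,d["point"]).round()) for d in env.landmark_of(s,l)])
E
```

```text
0.0 [0.2644 0.6204 0.2303] [ 0.2001  0.9798 -0.0009 -0.0001] 0.0187
scene [-0.0432 -1.0652  1.1938] [ 0.3518 -0.103  -0.2452  0.8975] [[566.5954   0.     325.5396]
 [  0.     566.5954 242.4555]
 [  0.       0.       1.    ]] ['color', 'K', 'eye', 'rotation', 'shot']Traceback (most recent call last):
  File "<stdin>", line 7, in <module>
  File "h.py", line 10, in proj
    q=np.array(s["rotation"]).T@(np.array(P)-s["eye"]); q=q*[1,-1,-1]; u=np.array(s["K"])@q; return u[:2]/u[2]
      ~~~~~~~~~~~~~~~~~~~~~~~~~^^~~~~~~~~~~~~~~~~~~~~~
ValueError: matmul: Input operand 1 has a mismatch in its core dimension 0, with gufunc signature (n?,k),(k,m?)->(n?,m?) (size 3 is different from 4)
```

```bash
sed -i 's/np.array(s\["rotation"\])/R.from_quat(s["rotation"]).as_matrix()/' h.py
python3 - <<'E'
from h import *
np.set_printoptions(precision=4,suppress=True)
for c in("scene","top"):
    s=env.snapshot(c);save(s["color"],c+"0");print(c,s["eye"],s["rotation"],s["K"])
    for l in("plate_long","plate_middle","plate_short","rest","ledge","petri","tape","beaker","reagent"):
        print(l,[(np.round(d["point"],3),round(d["score"],2),proj(s,d["point"]).round()) for d in env.landmark_of(s,l)])
E
```

```text
scene [-0.0432 -1.0652  1.1938] [ 0.3518 -0.103  -0.2452  0.8975] [[566.5954   0.     325.5396]
 [  0.     566.5954 242.4555]
 [  0.       0.       1.    ]]
plate_long [(array([0.592, 0.042, 0.038]), 0.74, array([314., 195.]))]
plate_middle [(array([ 0.448, -0.638, -0.001]), 0.95, array([408., 401.])), (array([ 0.536, -0.288, -0.002]), 0.68, array([357., 284.]))]
plate_short [(array([0.482, 0.295, 0.002]), 0.88, array([246., 169.]))]
rest []
ledge [(array([0.542, 0.07 , 0.01 ]), 0.82, array([295., 202.])), (array([ 0.372, -0.293, -0.002]), 0.6, array([305., 310.]))]
petri [(array([ 0.372, -0.296, -0.002]), 0.77, array([305., 311.]))]
tape [(array([ 0.457,  0.138, -0.001]), 0.73, array([260., 200.])), (array([ 0.535, -0.289, -0.   ]), 0.58, array([357., 284.]))]
beaker [(array([ 0.676, -0.185,  0.004]), 0.7, array([378., 239.]))]
reagent [(array([0.654, 0.228, 0.002]), 0.95, array([301., 164.]))]
top [ 0.2932 -0.1712  1.3056] [ 0.0706 -0.061  -0.7037  0.7043] [[435.2332   0.     316.0356]
 [  0.     435.2332 234.5401]
 [  0.       0.       1.    ]]
plate_long [(array([0.598, 0.04 , 0.041]), 0.98, array([251., 213.])), (array([0.539, 0.072, 0.014]), 0.65, array([241., 234.]))]
plate_middle [(array([ 0.54 , -0.289,  0.   ]), 0.98, array([361., 234.])), (array([ 0.452, -0.641,  0.003]), 0.73, array([479., 263.])), (array([ 0.372, -0.297, -0.004]), 0.47, array([364., 290.]))]
plate_short [(array([ 0.479,  0.296, -0.001]), 0.82, array([168., 254.]))]
rest [(array([0.54 , 0.072, 0.015]), 0.63, array([241., 234.]))]
ledge [(array([0.538, 0.072, 0.011]), 0.82, array([242., 234.]))]
petri [(array([ 0.37 , -0.293,  0.002]), 0.74, array([363., 290.]))]
tape [(array([0.453, 0.137, 0.003]), 0.65, array([220., 263.]))]
beaker [(array([ 0.677, -0.19 ,  0.004]), 0.6, array([328., 191.]))]
reagent [(array([0.651, 0.228, 0.004]), 0.91, array([193., 199.]))]
```

View pics/scene0.png

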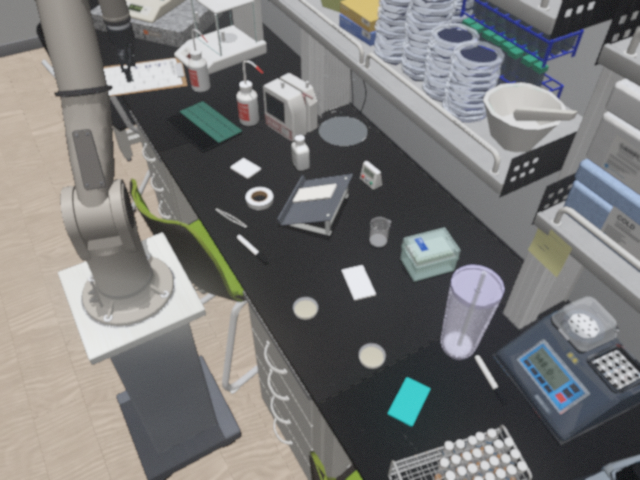

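View pics/top0.png

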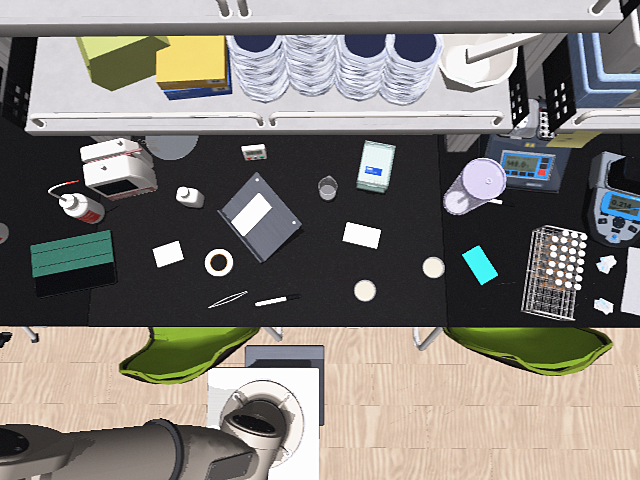

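Candidates for plate_middle: white at top (361,234) / scene (357,284), and turquoise at top (480,265) / scene (408,401). The white one is the match, because turquoise is excluded. The short plate is at top (168,254). The long one is on the tray at (251,213). Next I'll fit poses in both views and check them in a crop.

```bash
cat > fit.py <<'E'
from h import *
from scipy.optimize import minimize
DIM={"plate_long":(.13,.06,.008),"plate_middle":(.105,.06,.008),"plate_short":(.08,.06,.008)}
def box(d,pos,Rm):
    c=np.array([[i*d[0]/2,j*d[1]/2,k*d[2]] for i in(-1,1) for j in(-1,1) for k in(0,1)]);return c@Rm.T+pos
def render(s,C,o,n,S=8):
    p=np.array([proj(s,c) for c in C]); q=((p-o+.5)*S*16-8).astype(np.int32)
    h=cv2.convexHull(q); m=np.zeros((n*S,n*S),np.uint8); cv2.fillConvexPoly(m,h,255,shift=4)
    return cv2.resize(m,(n,n),interpolation=cv2.INTER_AREA)/255.
def soft(s,c,n=64):
    o=np.round(proj(s,c)).astype(int)-n//2
    g=s["color"][o[1]:o[1]+n,o[0]:o[0]+n].min(2).astype(float)
    return o,g
def fit(shots,d,c,p0,rotf,sc,n=64,rad=26):
    im=[]
    for s in shots:
        o,g=soft(s,c,n); hi=np.percentile(g[n//2-3:n//2+4,n//2-3:n//2+4],50); lo=np.median(g[:, :])
        g=np.clip((g-60)/(hi-60),0,1)
        lab=cv2.connectedComponents((g>.35).astype(np.uint8))[1]; k=(lab==lab[n//2,n//2]).astype(np.uint8)
        g=g*cv2.dilate(k,np.ones((3,3),np.uint8)); im.append((s,o,g))
    def loss(p):
        pos,Rm=rotf(p); C=box(d,pos,Rm); return sum(np.abs(render(s,C,o,n)-g).sum() for s,o,g in im)
    best=None
    for y in np.arange(0,180,15) if p0[-1] is None else [p0[-1]]:
        q=np.array(list(p0[:-1])+[np.radians(y) if p0[-1] is None else y]); l=loss(q)
        if best is None or l<best[0]: best=(l,q)
    q=best[1]
    for _ in range(3):
        r=minimize(loss,q,method="Nelder-Mead",options=dict(initial_simplex=np.vstack([q]+[q+sc[i]*np.eye(len(q))[i] for i in range(len(q))]),xatol=1e-4,fatol=.02)); q=r.x
    return q,r.fun
Rf=lambda a:R.from_euler("z",a).as_matrix()
flat=lambda p:(np.array([p[0],p[1],0]),Rf(p[2]))
slope=lambda p:(np.array(p[:3]),(R.from_euler("z",p[3])*R.from_euler("y",-25,degrees=True)).as_matrix())
E
cat > m.py <<'E'
from fit import *
np.set_printoptions(precision=4,suppress=True)
S=[env.snapshot("scene"),env.snapshot("top")]
for sh in (S,S[:1],S[1:]):
    for n,c in(("plate_middle",(.538,-.289,.008)),("plate_short",(.48,.296,.008))):
        q,f=fit(sh,DIM[n],np.array(c),[c[0],c[1],None],flat,[.004,.004,.05]);print(n,q[:2],np.degrees(q[2]),f)
        if sh is S: C=box(DIM[n],*flat(q)); globals()[n]=C
    q,f=fit(sh,DIM["plate_long"],np.array([.594,.041,.05]),[.594,.041,.035,np.radians(-30)],slope,[.004,.004,.004,.05])
    pos,Rm=slope(q);print("long",q[:3],np.degrees(q[3]),f,"lower end mid",pos-Rm[:,0]*.065)
    if sh is S: plate_long=box(DIM["plate_long"],pos,Rm)
out=[]
for s in S:
  row=[]
  for C in(plate_middle,plate_short,plate_long):
    o=np.round(proj(s,C.mean(0))).astype(int)-33; z=6
    im=cv2.resize(s["color"][o[1]:o[1]+66,o[0]:o[0]+66],None,fx=4,fy=4,interpolation=cv2.INTER_CUBIC)
    h=cv2.convexHull(np.array([(proj(s,c)-o+.5)*4 for c in C]).astype(np.int32)); cv2.polylines(im,[h],True,(255,0,0),1)
    row.append(im)
  out.append(np.hstack(row))
save(np.vstack(out),"fit0")
E
python3 m.py
```

```text
plate_middle [ 0.5386 -0.2897] 76.46530149756968 110.54375391318113
plate_short [0.4808 0.297 ] 109.17534047605147 81.54943602938224
long [0.5933 0.0387 0.044 ] -49.73214252097012 144.24044317208745 lower end mid [0.5553 0.0837 0.0165]
plate_middle [ 0.54   -0.2878] 76.61262322769882 58.41135430916554
plate_short [0.4833 0.2997] 108.74277360177535 40.319858641130864
long [0.6012 0.0505 0.0321] -50.255335881779644 105.86631652661063 lower end mid [0.5636 0.0958 0.0046]
plate_middle [ 0.5378 -0.2911] 76.32776301257276 27.76767245758407
plate_short [0.4801 0.2963] 109.01144215911467 24.126912526668697
long [0.5943 0.0399 0.0391] -49.45909095514392 35.52918825561312 lower end mid [0.556  0.0847 0.0117]
```

View pics/fit0.png

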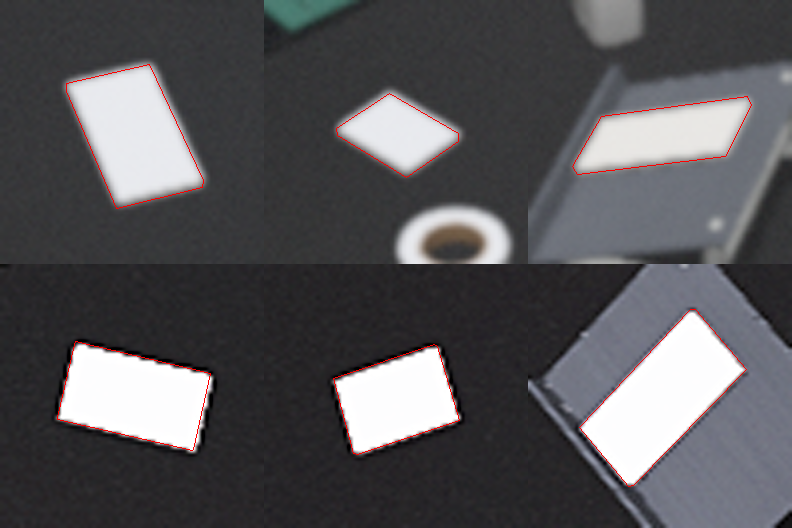

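White plates are confirmed. The outlines match in the top row (scene view) and the bottom row (top view); only the long plate's scene-view outline is slightly too large, because the tray background is lighter. I'll refit that one and work out the first move.

```bash
cat > mv.py <<'E'
import json,os
from h import *
np.set_printoptions(precision=4,suppress=True)
def cur():
    o=env.get_obs(); return np.array(o["position"]),R.from_quat(o["orientation"])
def rel(tgt_p,tgt_R,p=None,r=None):
    if p is None: p,r=cur()
    t=(r.inv()*tgt_R).as_rotvec(degrees=True); s=r.inv().apply(np.array(tgt_p)-p)
    print("row",np.round(t,2),np.round(s,4)); 
def down(yang): # tool z down, y at yang deg
    a=np.radians(yang); y=np.array([np.cos(a),np.sin(a),0]); z=np.array([0,0,-1.]); return R.from_matrix(np.c_[np.cross(y,z),y,z])
E
python3 - <<'E'
import fit
from fit import *
from mv import *
S=[env.snapshot("scene"),env.snapshot("top")]
c=np.array([.5935,.0395,.05])
def fl(shots):
    im=[];n=64
    for s in shots:
        o,g=soft(s,c,n);hi=np.median(g[29:36,29:36]);
        ring=g[(g>60)&(g<hi*.8)];lo=np.median(ring);print("lo,hi",lo,hi)
        g=np.clip((g-lo)/(hi-lo),0,1);lab=cv2.connectedComponents((g>.5).astype(np.uint8))[1];k=(lab==lab[32,32]).astype(np.uint8)
        im.append((s,o,g*cv2.dilate(k,np.ones((3,3),np.uint8))))
    L=lambda p:sum(np.abs(render(s,box(DIM["plate_long"],*slope(p)),o,n)-g).sum() for s,o,g in im)
    q=np.array([.594,.04,.038,np.radians(-49.6)]);sc=[.004,.004,.004,.03]
    for _ in range(3): q=minimize(L,q,method="Nelder-Mead",options=dict(initial_simplex=np.vstack([q]+[q+sc[i]*np.eye(4)[i] for i in range(4)]))).x
    pos,Rm=slope(q);print(q[:3],np.degrees(q[3]),L(q),"low",pos-Rm[:,0]*.065)
fl(S);fl(S[1:]);fl(S[:1])
o=env.get_obs();print(o["contact_force"],o["gripper_width"])
# waypoint then above middle
rel([.52,.15,.22],down(25)); rel([.5385,-.2900,.06],down(-13.5))
E
```

```text
lo,hi 109.0 228.0
lo,hi 115.0 253.0
[0.5932 0.0391 0.0434] -50.20816005696876 107.60317866276944 low [0.5555 0.0844 0.016 ]
lo,hi 115.0 253.0
[0.5959 0.0416 0.0297] -49.18161788666766 20.530179028132995 low [0.5574 0.0862 0.0022]
lo,hi 109.0 228.0
[0.5985 0.0451 0.0373] -51.72735317710381 63.975910364145655 low [0.562  0.0913 0.0099]
[ 0.1492 -0.8302 -0.8887] 0.9981729543808951
row [ 0.   -0.   41.92] [-0.4196 -0.3332  0.0113]
row [ 0.   -0.   80.42] [-0.6091 -0.7307  0.1713]
```

Call:
arm_command:
  plan:
    - [0,0,42,-0.42,-0.333,0.011,0.2]
    - [0,0,42,-0.42,-0.333,0.011,0.2]
    - [0,0,42,-0.42,-0.333,0.011,0.2]
    - [0,0,42,-0.42,-0.333,0.011,0.2]
    - [0,0,42,-0.42,-0.333,0.011,0.2]
    - [0,0,42,-0.42,-0.333,0.011,0.2]
    - [0,0,42,-0.42,-0.333,0.011,0.2]
    - [0,0,42,-0.42,-0.333,0.011,0.2]
    - [0,0,42,-0.42,-0.333,0.011,0.2]
    - [0,0,80.4,-0.609,-0.731,0.151,0.2]
    - [0,0,80.4,-0.609,-0.731,0.151,0.2]
    - [0,0,80.4,-0.609,-0.731,0.151,0.2]
    - [0,0,80.4,-0.609,-0.731,0.151,0.2]
    - [0,0,80.4,-0.609,-0.731,0.151,0.2]
    - [0,0,80.4,-0.609,-0.731,0.151,0.2]
    - [0,0,80.4,-0.609,-0.731,0.151,0.2]
    - [0,0,80.4,-0.609,-0.731,0.151,0.2]
    - [0,0,80.4,-0.609,-0.731,0.151,0.2]
    - [0,0,80.4,-0.609,-0.731,0.151,0.2]
    - [0,0,80.4,-0.609,-0.731,0.151,0.2]

```text
time_s: 3.3
position: [0.538, -0.2936, 0.0797]
orientation: [0.786, 0.619, -0.0, 0.0]
contact_force: [0.3, 0.6, 0.2]
gripper_width: 0.8
grasp_force: 0.0
```

Run:
```python
from mv import *
o=env.get_obs();print(o["time_s"],o["position"],o["contact_force"],o["gripper_width"],o["joints"])
rel([.5385,-.2900,.03],down(-13.5))
```

```text
3.3 [ 0.538  -0.2936  0.0797] [0.2993 0.6352 0.1513] 0.8001194057453517 [ 0.0455  0.599   0.4811  1.8547 -0.3793  0.779   0.4917]
row [ 0.02  0.05 -0.08] [ 0.0037 -0.0003  0.0497]
```

Call:
arm_command:
  plan:
    - [0,0,0,0.002,0,0.04,0.2]
    - [0,0,0,0.0037,0,0.06,0.2]
    - [0,0,0,0.0037,0,0.075,0.2]
    - [0,0,0,0.0037,0,0.08,0.2]
    - [0,0,0,0.0037,0,0.083,0.2]
    - [0,0,0,0.0037,0,0.084,0.2]
    - [0,0,0,0.0037,0,0.084,0.2]

```text
time_s: 4.0
position: [0.5399, -0.2868, -0.0028]
orientation: [0.785, 0.619, 0.0, 0.001]
contact_force: [-0.4, 1.4, -0.4]
gripper_width: 0.801
grasp_force: 0.0
```

Call:
arm_command:
  plan:
    - [0,0,0,-0.0033,0,0.001,0.2]
    - [0,0,0,-0.0033,0,0.002,0.2]
    - [0,0,0,-0.0033,0,0.003,0.2]
    - [0,0,0,-0.0033,0,0.004,0.2]
    - [0,0,0,-0.0033,0,0.004,0.2]

```text
time_s: 4.5
position: [0.5385, -0.2899, -0.0071]
orientation: [0.785, 0.619, 0.0, -0.0]
contact_force: [-2.8, 0.9, 6.8]
gripper_width: 0.799
grasp_force: 3.2
```

Call:
arm_command:
  plan:
    - [0,0,0,0,0,-0.0055,0.2]
    - [0,0,0,0,0,-0.0055,0.3]
    - [0,0,0,0,0,-0.0055,0.35]
    - [0,0,0,0,0,-0.0055,0.5]
    - [0,0,0,0,0,-0.0055,0.5]
    - [0,0,0,0,0,-0.0055,0.5]
    - [0,0,0,0,0,-0.0055,0.5]

```text
time_s: 5.2
position: [0.5388, -0.29, -0.0009]
orientation: [0.785, 0.619, 0.0, 0.0]
contact_force: [-2.0, 1.8, 12.9]
gripper_width: 0.673
grasp_force: 61.7
```

Call:
arm_command:
  plan:
    - [0,0,0,0,0,-0.01,0.5]
    - [0,0,0,0,0,-0.03,0.5]
    - [0,0,0,0,0,-0.07,0.5]
    - [0,0,0,0,0,-0.12,0.5]
    - [0,0,0,0,0,-0.15,0.5]
    - [0,0,0,0,0,-0.15,0.5]
    - [0,0,0,0,0,-0.15,0.5]

```text
time_s: 5.9
position: [0.5385, -0.2896, 0.1482]
orientation: [0.785, 0.619, 0.0, 0.0]
contact_force: [-0.0, -0.2, -1.6]
gripper_width: 0.672
grasp_force: 64.5
```

Run:
```python
from mv import *
o=env.get_obs();print(o["time_s"],o["position"],o["contact_force"],o["moment"],o["gripper_width"],o["grasp_force"])
L=[]
for c in("scene","top"):
    s=env.snapshot(c);u=np.round(proj(s,np.array(o["position"]))).astype(int)
    L.append(cv2.resize(s["color"][u[1]-50:u[1]+50,u[0]-50:u[0]+50],(400,400),interpolation=cv2.INTER_CUBIC));print(u)
save(np.hstack(L),"held1")
```

```text
5.9 [ 0.5385 -0.2896  0.1482] [-0.0124 -0.1595 -1.5731] [ 0.0372  0.0255 -0.0092] 0.6721706204230207 64.51573491096497
[361 246]
[366 225]
```

View pics/held1.png

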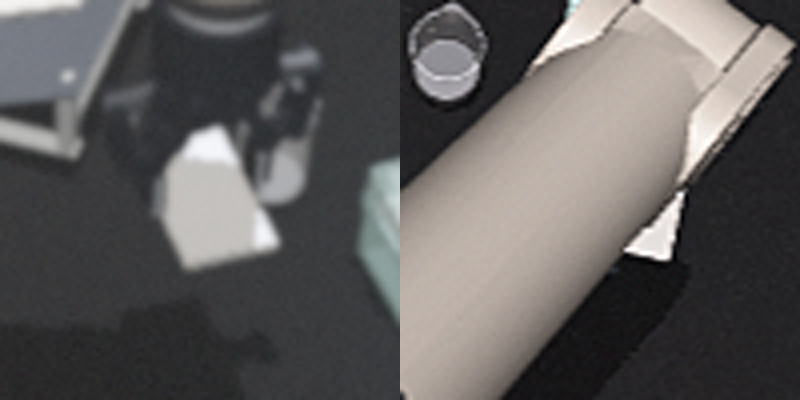

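```bash
cat >> mv.py <<'E'
L0=np.array([.5558,.0848,.014]); B=R.from_euler("z",-49.8,degrees=True)*R.from_euler("y",-25,degrees=True)
FL=R.from_matrix(np.diag([-1.,1,-1]))  # tool in plate frame
def place(x,y,z,lean=.2,tz=-.001,tx=0.): # plate centre underside in L0 frame -> tool pose
    Rt=B*R.from_euler("x",lean)*FL
    return L0+B.apply([x,y,z])-Rt.apply([tx,0,tz]),Rt
def inb(p,r,tz=-.001,tx=0.): # tool pose -> plate centre in L0 frame, lean etc
    c=p+r.apply([tx,0,tz]); return B.inv().apply(c-L0)*1000,(B.inv()*r*FL).as_rotvec()
def state(**k):
    o=env.get_obs();p,r=cur();f=np.array(o["contact_force"]);a,b=inb(p,r,**k)
    print("t",round(o["time_s"],2),"plate in board mm",a.round(1),"rv",b.round(3),"F board",B.inv().apply(f).round(2),"F tool",r.inv().apply(f).round(2),"grip",round(o["grasp_force"],1),round(o["gripper_width"],3))
E
python3 - <<'E'
from mv import *
state(); h=place(.070,-.040,.080); print(h[0]); rel(*h); f=place(.065,-.04,.016); print(f[0]); rel(f[0],f[1],*h)
E
```

```text
t 6.0 plate in board mm [ 304.4 -255.3    5.2] rv [-0.206  0.405 -0.921] F board [-1.74  1.09 -1.14] F tool [ 1.52 -0.23  1.77] grip 64.5 0.675
[0.5448 0.0362 0.1152]
row [-22.29 -17.94 -55.09] [ 0.318  -0.0685  0.0315]
[0.5593 0.019  0.0551]
row [0. 0. 0.] [ 0.005  -0.0127  0.0627]
```

Call:
arm_command:
  plan:
    - [-3,-2,-7,0.04,-0.009,0,0.5]
    - [-6,-4,-14,0.08,-0.018,0,0.5]
    - [-22.29,-17.94,-55.09,0.318,-0.0685,0.0315,0.5]
    - [-22.29,-17.94,-55.09,0.318,-0.0685,0.0315,0.5]
    - [-22.29,-17.94,-55.09,0.318,-0.0685,0.0315,0.5]
    - [-22.29,-17.94,-55.09,0.318,-0.0685,0.0315,0.5]
    - [-22.29,-17.94,-55.09,0.318,-0.0685,0.0315,0.5]
    - [-22.29,-17.94,-55.09,0.318,-0.0685,0.0315,0.5]
    - [-22.29,-17.94,-55.09,0.318,-0.0685,0.0315,0.5]
    - [-22.29,-17.94,-55.09,0.318,-0.0685,0.0315,0.5]
    - [-22.29,-17.94,-55.09,0.318,-0.0685,0.0315,0.5]
    - [-22.29,-17.94,-55.09,0.318,-0.0685,0.0315,0.5]
    - [-22.29,-17.94,-55.09,0.318,-0.0685,0.0315,0.5]
    - [-22.29,-17.94,-55.09,0.318,-0.0685,0.0315,0.5]

```text
time_s: 7.4
position: [0.5461, 0.0345, 0.1165]
orientation: [0.39, 0.889, -0.002, 0.238]
contact_force: [-0.9, -0.5, -1.0]
gripper_width: 0.673
grasp_force: 64.6
```

Run:
```python
from mv import *
state(); rel(*place(.060,-.040,.016))
s=env.snapshot("scene");u=np.round(proj(s,np.array([.57,.03,.05]))).astype(int)
save(cv2.resize(s["color"][u[1]-60:u[1]+60,u[0]-80:u[0]+80],(800,600),interpolation=cv2.INTER_CUBIC),"hover1");print(u)
```

```text
t 7.4 plate in board mm [ 72.5 -40.   80.3] rv [ 0.201 -0.002 -0.003] F board [-0.57 -1.   -0.81] F tool [ 0.57 -1.14  0.6 ] grip 64.6 0.673
row [ 0.03  0.15 -0.14] [ 0.0126 -0.0128  0.063 ]
[309 196]
```

View pics/hover1.png

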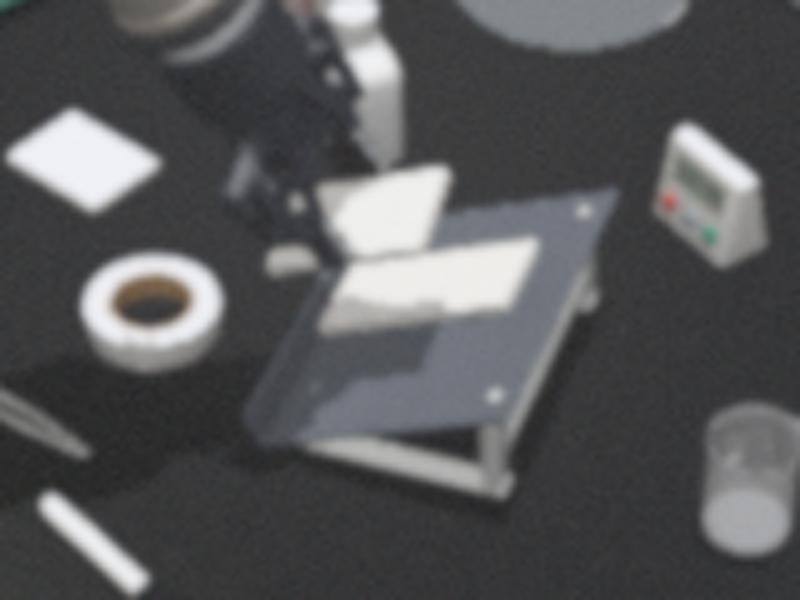

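Call:
arm_command:
  plan:
    - [0,0,0,0.004,-0.005,0.025,0.5]
    - [0,0,0,0.008,-0.01,0.05,0.5]
    - [0,0,0,0.01,-0.0127,0.06,0.5]
    - [0,0,0,0.01,-0.0127,0.0627,0.5]
    - [0,0,0,0.01,-0.0127,0.0627,0.5]
    - [0,0,0,0.01,-0.0127,0.0627,0.5]

```text
time_s: 8.05
position: [0.5574, 0.0208, 0.0534]
orientation: [0.39, 0.89, -0.003, 0.237]
contact_force: [0.5, 0.0, -0.8]
gripper_width: 0.674
grasp_force: 64.6
```

```bash
python3 -c "
from mv import *
state()"
```

```text
t 8.05 plate in board mm [ 61.9 -40.3  15.6] rv [ 0.2   -0.002 -0.001] F board [-0.03  0.41 -0.82] F tool [0.03 0.24 0.89] grip 64.6 0.674
```

Call:
arm_command:
  plan:
    - [0,0,0,0,-0.0004,0.002,0.5]
    - [0,0,0,0,-0.0008,0.004,0.5]
    - [0,0,0,0,-0.001,0.005,0.5]
    - [0,0,0,0,-0.0012,0.006,0.5]
    - [0,0,0,0,-0.0014,0.007,0.5]
    - [0,0,0,0,-0.0014,0.007,0.5]

```text
time_s: 8.65
position: [0.5596, 0.0193, 0.0476]
orientation: [0.389, 0.89, -0.002, 0.238]
contact_force: [-0.2, -0.2, -1.3]
gripper_width: 0.675
grasp_force: 64.6
```

```bash
python3 -c "
from mv import *
state()"
```

```text
t 8.65 plate in board mm [ 61.8 -39.5   9.3] rv [ 0.201 -0.002 -0.   ] F board [-0.52 -0.25 -1.15] F tool [ 0.53 -0.47  1.08] grip 64.6 0.675
```

Call:
arm_command:
  plan:
    - [0,0,0,0,-0.0002,0.001,0.5]
    - [0,0,0,0,-0.0003,0.0015,0.5]
    - [0,0,0,0,-0.0004,0.002,0.5]
    - [0,0,0,0,-0.0004,0.002,0.5]

```text
time_s: 9.05
position: [0.5602, 0.0186, 0.0458]
orientation: [0.389, 0.89, -0.002, 0.238]
contact_force: [-0.6, 0.0, -1.4]
gripper_width: 0.676
grasp_force: 64.6
```

```bash
python3 -c "
from mv import *
state()"
```

```text
t 9.05 plate in board mm [ 61.8 -39.6   7.2] rv [ 0.201 -0.002 -0.001] F board [-0.95 -0.46 -1.1 ] F tool [ 0.95 -0.67  0.99] grip 64.6 0.676
```

Call:
arm_command:
  plan:
    - [0,0,0,0,-0.0001,0.0005,0.5]
    - [0,0,0,0,-0.0002,0.001,0.5]
    - [0,0,0,0,-0.0003,0.0015,0.5]
    - [0,0,0,0,-0.0003,0.0015,0.5]

```text
time_s: 9.45
position: [0.5606, 0.018, 0.0444]
orientation: [0.389, 0.89, -0.002, 0.238]
contact_force: [0.6, -0.1, -0.8]
gripper_width: 0.67
grasp_force: 64.6
```

```bash
python3 -c "
from mv import *
state()"
```

```text
t 9.45 plate in board mm [ 61.8 -39.6   5.6] rv [ 0.201 -0.002 -0.001] F board [ 0.05  0.41 -0.92] F tool [-0.05  0.22  0.99] grip 64.6 0.67
```

Call:
arm_command:
  plan:
    - [0,0,0,0,-0.0001,0.0005,0.5]
    - [0,0,0,0,-0.0002,0.001,0.5]
    - [0,0,0,0,-0.0002,0.001,0.5]

```text
time_s: 9.75
position: [0.5609, 0.0178, 0.0435]
orientation: [0.389, 0.89, -0.002, 0.238]
contact_force: [-0.4, -0.1, -0.5]
gripper_width: 0.669
grasp_force: 64.6
```

```bash
python3 -c "
from mv import *
state()"
```

```text
t 9.75 plate in board mm [ 61.8 -39.6   4.7] rv [ 0.201 -0.002 -0.001] F board [-0.4  -0.32 -0.38] F tool [ 0.4  -0.39  0.31] grip 64.6 0.669
```

Call:
arm_command:
  plan:
    - [0,0,0,0,-0.0001,0.0005,0.5]
    - [0,0,0,0,-0.0002,0.001,0.5]
    - [0,0,0,0,-0.0002,0.001,0.5]

```text
time_s: 10.05
position: [0.5611, 0.0176, 0.0428]
orientation: [0.389, 0.89, -0.002, 0.238]
contact_force: [-3.6, -0.7, 5.2]
gripper_width: 0.669
grasp_force: 65.4
```

```bash
python3 -c "
from mv import *
state();print(env.get_obs()['moment'])"
```

```text
t 10.05 plate in board mm [ 61.8 -39.5   3.9] rv [ 0.201 -0.003 -0.001] F board [ 0.55 -3.2   5.54] F tool [-0.56 -2.03 -6.06] grip 65.4 0.669
[ 0.1878  0.6463 -0.0674]
```

Call:
arm_command:
  plan:
    - [0,0,0,0,0.0003,-0.0015,0.5]
    - [0,0,0,0.003,0.0003,-0.0015,0.5]
    - [0,0,0,0.0055,0.0003,-0.0015,0.5]
    - [0,0,0,0.007,0.0003,-0.0015,0.5]
    - [0,0,0,0.007,0.0003,-0.0015,0.5]

```text
time_s: 10.55
position: [0.5564, 0.0231, 0.0407]
orientation: [0.389, 0.89, -0.002, 0.237]
contact_force: [1.2, -0.4, -1.5]
gripper_width: 0.669
grasp_force: 64.6
```

```bash
python3 -c "
from mv import *
state();print(env.get_obs()['moment'])"
```

```text
t 10.55 plate in board mm [ 54.4 -39.6   5.1] rv [ 0.201 -0.002  0.   ] F board [ 0.39  0.65 -1.79] F tool [-0.39  0.28  1.88] grip 64.6 0.669
[0.2593 0.5945 0.0226]
```

Call:
arm_command:
  plan:
    - [0,0,0,0.001,0,0,0.5]
    - [0,0,0,0.0015,0,0,0.5]
    - [0,0,0,0.002,0,0,0.5]
    - [0,0,0,0.002,0,0,0.5]

```text
time_s: 10.95
position: [0.5555, 0.0242, 0.0401]
orientation: [0.389, 0.89, -0.002, 0.238]
contact_force: [-1.5, -0.1, -1.0]
gripper_width: 0.671
grasp_force: 64.6
```

```bash
python3 -c "
from mv import *
state()"
```

```text
t 10.95 plate in board mm [ 52.8 -39.5   5.2] rv [ 0.201 -0.002 -0.   ] F board [-1.25 -1.23 -0.52] F tool [ 1.25 -1.31  0.26] grip 64.6 0.671
```

Call:
arm_command:
  plan:
    - [0,0,0,0.0005,-0.0001,0.0005,0.5]
    - [0,0,0,0.001,-0.0001,0.0007,0.5]
    - [0,0,0,0.0015,-0.0001,0.0007,0.5]
    - [0,0,0,0.0015,-0.0001,0.0007,0.5]

```text
time_s: 11.35
position: [0.5557, 0.0242, 0.0395]
orientation: [0.39, 0.889, -0.003, 0.239]
contact_force: [2.1, -3.9, 2.8]
gripper_width: 0.675
grasp_force: 64.8
```

```bash
python3 -c "
from mv import *
state()"
```

```text
t 11.35 plate in board mm [ 52.7 -39.4   4.5] rv [ 0.201 -0.005 -0.002] F board [ 5.06 -0.88  0.67] F tool [-5.07 -0.73 -0.81] grip 64.8 0.675
```

Call:
arm_command:
  plan:
    - [0,0,0,0.0002,-0.0001,0.0004,0.5]
    - [0,0,0,0.0002,-0.0001,0.0004,0.5]
    - [0,0,0,0.0002,-0.0001,0.0004,0.5]

```text
time_s: 11.65
position: [0.5558, 0.0241, 0.0392]
orientation: [0.39, 0.889, -0.003, 0.239]
contact_force: [1.7, -3.6, 6.1]
gripper_width: 0.676
grasp_force: 65.0
```

```bash
python3 -c "
from mv import *
state()"
```

```text
t 11.65 plate in board mm [ 52.6 -39.4   4.2] rv [ 0.201 -0.005 -0.002] F board [ 6.06 -1.05  3.85] F tool [-6.08 -0.25 -3.95] grip 65.0 0.676
```

Call:
arm_command:
  plan:
    - [0,0,0,0,0,0,0.3]
    - [0,0,0,0,0,0,0.25]
    - [0,0,0,0,0,0,0.2]
    - [0,0,0,0,0,0,0.2]
    - [0,0,0,-0.001,0,-0.003,0.2]
    - [0,0,0,-0.001,0,-0.01,0.2]
    - [0,0,0,-0.001,0,-0.03,0.2]
    - [0,0,0,-0.001,0,-0.06,0.2]
    - [0,0,0,-0.001,0,-0.1,0.2]
    - [0,0,0,-0.001,0,-0.13,0.2]
    - [0,0,0,-0.001,0,-0.13,0.2]
    - [0,0,0,-0.001,0,-0.13,0.2]

```text
time_s: 12.85
position: [0.5007, 0.0493, 0.1545]
orientation: [0.389, 0.89, -0.001, 0.238]
contact_force: [0.3, 1.0, 0.3]
gripper_width: 0.8
grasp_force: 0.0
```

Run:
```python
from mv import *
state();p,r=cur();print(p)
rel([.4810,.2972,.06],down(19.1)); rel(p+[0,0,.1],r);
L=[]
for c in("scene","top"):
    s=env.snapshot(c);u=np.round(proj(s,np.array([.58,.02,.05]))).astype(int)
    L.append(cv2.resize(s["color"][u[1]-45:u[1]+45,u[0]-45:u[0]+45],(400,400),interpolation=cv2.INTER_CUBIC));print(u)
save(np.hstack(L),"placed1")
```

```text
t 12.85 plate in board mm [ 51.7 -65.2 131.9] rv [ 0.203 -0.002 -0.001] F board [-0.37  0.83  0.56] F tool [ 0.37  0.92 -0.38] grip 0.0 0.8
[0.5007 0.0493 0.1545]
row [15.94 22.69 23.19] [0.2232 0.1418 0.0289]
row [0. 0. 0.] [-0.0425  0.0183 -0.0887]
[314 197]
[257 218]
```

View pics/placed1.png

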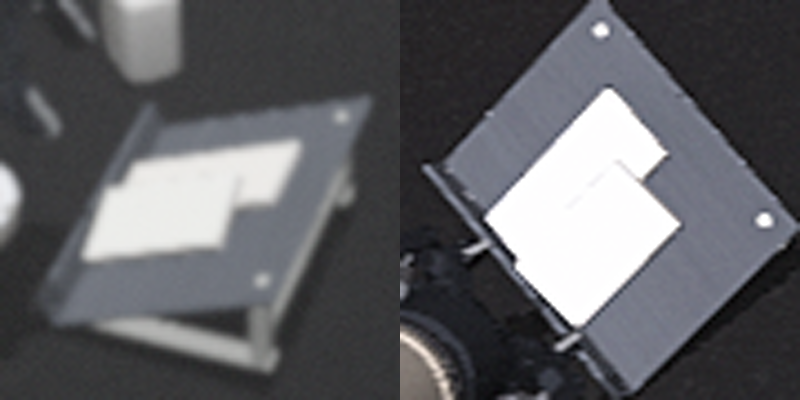

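Middle plate lies lapped on the long one (top view around crop (595,240)) and square to the ledge; the long plate hasn't moved. Now the short plate.

Call:
arm_command:
  plan:
    - [15.94,22.69,23.19,0.2232,0.1418,0.0289,0.2]
    - [15.94,22.69,23.19,0.2232,0.1418,0.0289,0.2]
    - [15.94,22.69,23.19,0.2232,0.1418,0.0289,0.2]
    - [15.94,22.69,23.19,0.2232,0.1418,0.0289,0.2]
    - [15.94,22.69,23.19,0.2232,0.1418,0.0289,0.2]
    - [15.94,22.69,23.19,0.2232,0.1418,0.0289,0.2]
    - [15.94,22.69,23.19,0.2232,0.1418,0.0289,0.2]
    - [15.94,22.69,23.19,0.2232,0.1418,0.0289,0.2]
    - [15.94,22.69,23.19,0.2232,0.1418,0.0289,0.2]
    - [15.94,22.69,23.19,0.2232,0.1418,0.0289,0.2]
    - [15.94,22.69,23.19,0.2232,0.1418,0.0289,0.2]

```text
time_s: 14.05
position: [0.4814, 0.2957, 0.0597]
orientation: [0.581, 0.814, -0.001, 0.0]
contact_force: [-0.3, 0.4, -0.2]
gripper_width: 0.799
grasp_force: 0.0
```

Run:
```python
from mv import *
state();p,r=cur();print(p)
rel([.4810,.2972,-.001],down(19.1))
```

```text
t 14.05 plate in board mm [-169.7   79.3  130.7] rv [-0.082  0.43  -0.364] F board [-0.52  0.07  0.05] F tool [ 0.49 -0.11  0.17] grip 0.0 0.799
[0.4814 0.2957 0.0597]
row [-0.06  0.07 -0.13] [0.0017 0.0001 0.0607]
```

Call:
arm_command:
  plan:
    - [0,0,0,0.001,0,0.025,0.2]
    - [0,0,0,0.001,0,0.045,0.2]
    - [0,0,0,0.001,0,0.055,0.2]
    - [0,0,0,0.001,0,0.06,0.2]
    - [0,0,0,0.001,0,0.061,0.2]
    - [0,0,0,0.001,0,0.061,0.2]
    - [0,0,0,0.001,0,0.061,0.2]

```text
time_s: 14.75
position: [0.4811, 0.2979, -0.0008]
orientation: [0.58, 0.814, -0.0, 0.0]
contact_force: [0.4, 0.2, -0.1]
gripper_width: 0.8
grasp_force: 0.0
```

Call:
arm_command:
  plan:
    - [0,0,0,0,0,0,0.25]
    - [0,0,0,0,0,0,0.3]
    - [0,0,0,0,0,0,0.35]
    - [0,0,0,0,0,0,0.5]
    - [0,0,0,0,0,0,0.5]
    - [0,0,0,0,0,0,0.5]
    - [0,0,0,0,0,0,0.5]

```text
time_s: 15.45
position: [0.4809, 0.2978, -0.0004]
orientation: [0.58, 0.814, -0.0, 0.0]
contact_force: [-1.7, -1.5, 10.7]
gripper_width: 0.673
grasp_force: 61.5
```

Call:
arm_command:
  plan:
    - [0,0,0,0,0,-0.01,0.5]
    - [0,0,0,0,0,-0.03,0.5]
    - [0,0,0,0,0,-0.07,0.5]
    - [0,0,0,0,0,-0.12,0.5]
    - [0,0,0,0,0,-0.16,0.5]
    - [0,0,0,0,0,-0.16,0.5]
    - [0,0,0,0,0,-0.16,0.5]
    - [0,0,0,0,0,-0.16,0.5]

```text
time_s: 16.25
position: [0.4798, 0.297, 0.1571]
orientation: [0.58, 0.814, -0.002, -0.001]
contact_force: [-0.6, -1.4, -1.9]
gripper_width: 0.675
grasp_force: 64.4
```

Run:
```python
from mv import *
k=dict(tz=-.0004); state(**k); p,r=cur(); print(p)
h=place(.052,-.0795,.09,**k); rel(*h); print(h[0]); f=place(.048,-.0795,.010,**k); print(f[0]); rel(f[0],f[1],*h)
```

```text
t 16.25 plate in board mm [-130.7   78.9  219.3] rv [-0.085  0.431 -0.362] F board [-0.15 -1.36 -2.  ] F tool [-1.15 -1.    1.88] grip 64.4 0.675
[0.4798 0.297  0.1571]
row [-16.   -22.55 -23.18] [-0.2626 -0.068   0.0406]
[0.5011 0.0265 0.1172]
[0.5206 0.0034 0.043 ]
row [0. 0. 0.] [ 0.004  -0.0159  0.0784]
```

Call:
arm_command:
  plan:
    - [-16,-22.55,-23.18,-0.2626,-0.068,0.0406,0.5]
    - [-16,-22.55,-23.18,-0.2626,-0.068,0.0406,0.5]
    - [-16,-22.55,-23.18,-0.2626,-0.068,0.0406,0.5]
    - [-16,-22.55,-23.18,-0.2626,-0.068,0.0406,0.5]
    - [-16,-22.55,-23.18,-0.2626,-0.068,0.0406,0.5]
    - [-16,-22.55,-23.18,-0.2626,-0.068,0.0406,0.5]
    - [-16,-22.55,-23.18,-0.2626,-0.068,0.0406,0.5]
    - [-16,-22.55,-23.18,-0.2626,-0.068,0.0406,0.5]
    - [-16,-22.55,-23.18,-0.2626,-0.068,0.0406,0.5]
    - [-16,-22.55,-23.18,-0.2626,-0.068,0.0406,0.5]
    - [-16,-22.55,-23.18,-0.2626,-0.068,0.0406,0.5]
    - [-16,-22.55,-23.18,-0.2626,-0.068,0.0406,0.5]

```text
time_s: 17.45
position: [0.5023, 0.028, 0.1181]
orientation: [0.389, 0.89, -0.001, 0.237]
contact_force: [-0.4, 0.6, -1.6]
gripper_width: 0.673
grasp_force: 64.5
```

Run:
```python
from mv import *
k=dict(tz=-.0004); state(**k); f=place(.050,-.0795,.010,**k); rel(*f)
```

```text
t 17.45 plate in board mm [ 52.1 -77.6  91. ] rv [ 0.203 -0.    -0.   ] F board [-1.32  0.13 -1.17] F tool [ 1.32 -0.11  1.17] grip 64.5 0.673
row [ 0.16  0.01 -0.01] [ 0.0021 -0.0182  0.0789]
```

Call:
arm_command:
  plan:
    - [0,0,0,0.001,-0.006,0.03,0.5]
    - [0,0,0,0.002,-0.012,0.06,0.5]
    - [0,0,0,0.002,-0.015,0.074,0.5]
    - [0,0,0,0.002,-0.016,0.078,0.5]
    - [0,0,0,0.002,-0.016,0.078,0.5]
    - [0,0,0,0.002,-0.016,0.078,0.5]

```text
time_s: 18.05
position: [0.5228, 0.0031, 0.0451]
orientation: [0.39, 0.89, -0.001, 0.237]
contact_force: [-0.1, 0.1, -1.5]
gripper_width: 0.674
grasp_force: 64.5
```

Run:
```python
from mv import *
k=dict(tz=-.0004); state(**k)
s=env.snapshot("scene");u=np.round(proj(s,np.array([.57,.02,.04]))).astype(int)
save(cv2.resize(s["color"][u[1]-45:u[1]+45,u[0]-60:u[0]+60],(800,600),interpolation=cv2.INTER_CUBIC),"hover2")
```

```text
t 18.05 plate in board mm [ 50.4 -78.   11.2] rv [ 0.202 -0.    -0.001] F board [-0.78 -0.04 -1.3 ] F tool [ 0.78 -0.3   1.27] grip 64.5 0.674
```

View pics/hover2.png

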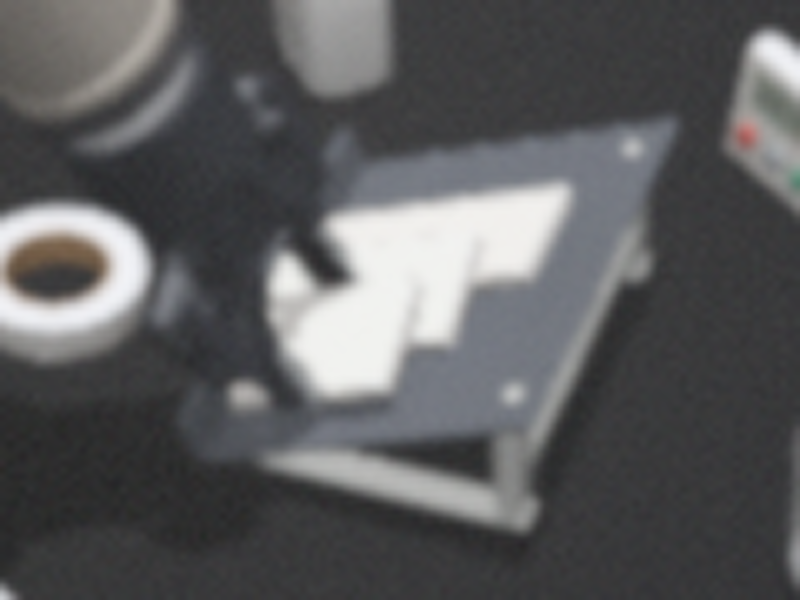

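Short plate hovers over the right side of the middle one, with fingers clear of the ledge. I'll correct y and lower.

Call:
arm_command:
  plan:
    - [0,0,0,0,-0.0014,0,0.5]
    - [0,0,0,0,-0.0018,0.002,0.5]
    - [0,0,0,0,-0.0022,0.004,0.5]
    - [0,0,0,0,-0.0023,0.0045,0.5]
    - [0,0,0,0,-0.0023,0.0045,0.5]

```text
time_s: 18.6
position: [0.523, 0.0005, 0.0406]
orientation: [0.39, 0.89, -0.001, 0.237]
contact_force: [-0.5, 0.4, -1.8]
gripper_width: 0.673
grasp_force: 64.5
```

```bash
python3 -c "
from mv import *
state(tz=-.0004)"
```

```text
t 18.6 plate in board mm [ 50.5 -79.5   6.2] rv [ 0.202 -0.    -0.001] F board [-1.37 -0.11 -1.37] F tool [ 1.37 -0.38  1.32] grip 64.5 0.673
```

Slide to near the ledge, then lower.

Call:
arm_command:
  plan:
    - [0,0,0,0.003,0,0,0.5]
    - [0,0,0,0.006,-0.0001,0.0005,0.5]
    - [0,0,0,0.008,-0.0002,0.001,0.5]
    - [0,0,0,0.008,-0.0002,0.001,0.5]
    - [0,0,0,0.008,-0.0002,0.001,0.5]

```text
time_s: 19.1
position: [0.5186, 0.0058, 0.0363]
orientation: [0.39, 0.89, -0.001, 0.237]
contact_force: [-0.6, -0.3, -1.5]
gripper_width: 0.675
grasp_force: 64.5
```

```bash
python3 -c "
from mv import *
state(tz=-.0004)"
```

```text
t 19.1 plate in board mm [ 42.4 -79.5   5.2] rv [ 0.202 -0.    -0.001] F board [-0.76 -0.65 -1.32] F tool [ 0.76 -0.9   1.16] grip 64.5 0.675
```

Call:
arm_command:
  plan:
    - [0,0,0,0.0005,-0.0001,0.0004,0.5]
    - [0,0,0,0.001,-0.0002,0.0008,0.5]
    - [0,0,0,0.0013,-0.0002,0.001,0.5]
    - [0,0,0,0.0013,-0.0002,0.001,0.5]

```text
time_s: 19.5
position: [0.5182, 0.0063, 0.0348]
orientation: [0.39, 0.89, -0.001, 0.237]
contact_force: [-0.5, -0.0, -0.7]
gripper_width: 0.67
grasp_force: 64.5
```

```bash
python3 -c "
from mv import *
state(tz=-.0004)"
```

```text
t 19.5 plate in board mm [ 41.1 -79.5   4.2] rv [ 0.202 -0.    -0.001] F board [-0.57 -0.37 -0.51] F tool [ 0.57 -0.46  0.42] grip 64.5 0.67
```

Call:
arm_command:
  plan:
    - [0,0,0,0.0003,-0.0001,0.0004,0.5]
    - [0,0,0,0.0006,-0.0001,0.0004,0.5]
    - [0,0,0,0.0006,-0.0001,0.0004,0.5]

```text
time_s: 19.8
position: [0.5182, 0.0063, 0.0345]
orientation: [0.39, 0.89, -0.001, 0.237]
contact_force: [-0.6, -0.4, 3.4]
gripper_width: 0.668
grasp_force: 65.0
```

```bash
python3 -c "
from mv import *
state(tz=-.0004)"
```

```text
t 19.8 plate in board mm [ 41.  -79.4   3.9] rv [ 0.202 -0.001 -0.001] F board [ 1.36 -0.67  3.15] F tool [-1.37 -0.03 -3.22] grip 65.0 0.668
```

Call:
arm_command:
  plan:
    - [0,0,0,0.0004,0,-0.0001,0.5]
    - [0,0,0,0.0007,0,-0.0001,0.5]
    - [0,0,0,0.0007,0,-0.0001,0.5]

```text
time_s: 20.1
position: [0.5175, 0.0073, 0.034]
orientation: [0.39, 0.89, -0.001, 0.237]
contact_force: [-0.5, -0.8, 0.4]
gripper_width: 0.672
grasp_force: 64.8
```

```bash
python3 -c "
from mv import *
state(tz=-.0004)"
```

```text
t 20.1 plate in board mm [ 39.7 -79.4   3.9] rv [ 0.202 -0.    -0.001] F board [ 0.43 -0.87  0.2 ] F tool [-0.43 -0.81 -0.37] grip 64.8 0.672
```

It was friction and it slid on; continue to the ledge.

Call:
arm_command:
  plan:
    - [0,0,0,0.0005,0,0,0.5]
    - [0,0,0,0.0009,0,0,0.5]
    - [0,0,0,0.0009,0,0,0.5]

```text
time_s: 20.4
position: [0.517, 0.0078, 0.0336]
orientation: [0.39, 0.89, -0.001, 0.237]
contact_force: [-0.6, -1.0, 0.2]
gripper_width: 0.67
grasp_force: 64.8
```

```bash
python3 -c "
from mv import *
state(tz=-.0004)"
```

```text
t 20.4 plate in board mm [ 38.9 -79.4   3.9] rv [ 0.202 -0.    -0.001] F board [ 0.4  -1.09  0.08] F tool [-0.41 -1.05 -0.29] grip 64.8 0.67
```

Call:
arm_command:
  plan:
    - [0,0,0,0.0005,0,0,0.5]
    - [0,0,0,0.001,0,0,0.5]
    - [0,0,0,0.001,0,0,0.5]

```text
time_s: 20.7
position: [0.5165, 0.0082, 0.0333]
orientation: [0.39, 0.89, -0.001, 0.237]
contact_force: [0.3, -1.1, 2.2]
gripper_width: 0.675
grasp_force: 64.8
```

```bash
python3 -c "
from mv import *
state(tz=-.0004)"
```

```text
t 20.7 plate in board mm [ 38.2 -79.5   3.9] rv [ 0.202 -0.001 -0.001] F board [ 1.87 -0.45  1.58] F tool [-1.87 -0.12 -1.64] grip 64.8 0.675
```

Call:
arm_command:
  plan:
    - [0,0,0,0.0003,0,0,0.5]
    - [0,0,0,0.0006,0,0,0.5]
    - [0,0,0,0.0006,0,0,0.5]

```text
time_s: 21.0
position: [0.5165, 0.0083, 0.0333]
orientation: [0.39, 0.89, -0.001, 0.238]
contact_force: [2.3, -2.4, 3.0]
gripper_width: 0.672
grasp_force: 64.9
```

```bash
python3 -c "
from mv import *
state(tz=-.0004)"
```

```text
t 21.0 plate in board mm [ 38.1 -79.5   3.9] rv [ 0.202 -0.002 -0.002] F board [4.26 0.17 1.31] F tool [-4.26  0.44 -1.24] grip 64.9 0.672
```

Call:
arm_command:
  plan:
    - [0,0,0,0.0004,0,0.0002,0.5]
    - [0,0,0,0.0004,0,0.0002,0.5]
    - [0,0,0,0.0004,0,0.0002,0.5]

```text
time_s: 21.3
position: [0.5166, 0.0083, 0.0333]
orientation: [0.39, 0.89, -0.001, 0.238]
contact_force: [0.6, -3.5, 6.7]
gripper_width: 0.671
grasp_force: 65.4
```

```bash
python3 -c "
from mv import *
state(tz=-.0004)"
```

```text
t 21.3 plate in board mm [ 38.2 -79.4   3.8] rv [ 0.202 -0.002 -0.002] F board [ 5.56 -1.8   4.75] F tool [-5.57 -0.8  -5.  ] grip 65.4 0.671
```

Pressed home at about 6 N. Release and retreat.

Call:
arm_command:
  plan:
    - [0,0,0,0,0,0,0.3]
    - [0,0,0,0,0,0,0.25]
    - [0,0,0,0,0,0,0.2]
    - [0,0,0,0,0,0,0.2]
    - [0,0,0,-0.001,0,-0.003,0.2]
    - [0,0,0,-0.001,0,-0.01,0.2]
    - [0,0,0,-0.001,0,-0.03,0.2]
    - [0,0,0,-0.001,0,-0.06,0.2]
    - [0,0,0,-0.001,0,-0.1,0.2]
    - [0,0,0,-0.001,0,-0.15,0.2]
    - [0,0,0,-0.001,0,-0.18,0.2]
    - [0,0,0,-0.001,0,-0.18,0.2]

```text
time_s: 22.5
position: [0.4411, 0.0446, 0.1983]
orientation: [0.389, 0.889, 0.004, 0.239]
contact_force: [1.6, 0.9, -0.3]
gripper_width: 0.804
grasp_force: 0.0
```

Run:
```python
from mv import *
state();L=[]
for c in("scene","top"):
    s=env.snapshot(c);u=np.round(proj(s,np.array([.57,.01,.04]))).astype(int)
    L.append(cv2.resize(s["color"][u[1]-45:u[1]+45,u[0]-45:u[0]+45],(400,400),interpolation=cv2.INTER_CUBIC))
save(np.hstack(L),"placed2")
```

```text
t 22.5 plate in board mm [  38.7 -113.7  186.3] rv [ 0.214 -0.    -0.004] F board [ 0.19  1.76 -0.37] F tool [-0.18  1.65  0.74] grip 0.0 0.804
```

View pics/placed2.png

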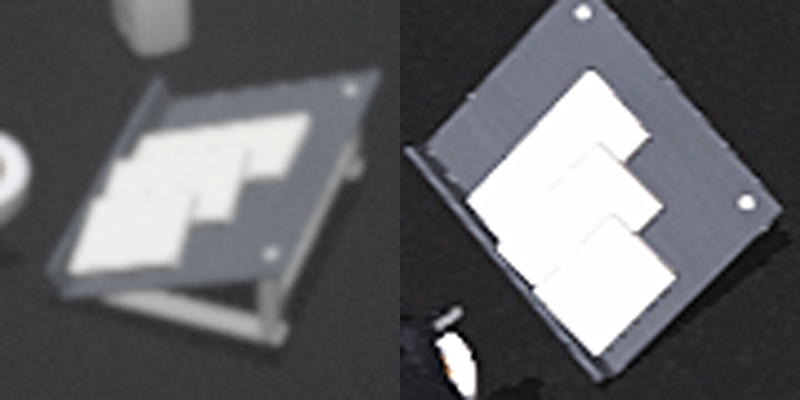

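The three plates lie in a stepped, overlapping row against the ledge, and the gripper is clear (only its tip shows, lower left of the top view at about (455,350)). Handing in.

```bash
python3 -c "
from bench import env
print(env.job_done())"
```

```text
the job is handed in; nothing more can be done
None
```

The middle and short plates are lapped in order on the tray, each pressed against the ledge at about 6 N before release; the last camera check showed the row in place, and I handed the job in at about 22.6 s (no verdict was returned).

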